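# Register a headstock blank in the drilling jig

## Task

First take the yellow sanding block off the drilling jig and leave it lying inside the blue tray. Then slide the dark headstock blank over the jig plate, without ever lifting it, until its long edge is flush against the aluminium fence and its end is flush against the red end stop. Leave all the other things on the bench and on the jig where they are.

Things in the scene. Friction and masses are not known exactly. Their poses are not given: they have to be found in the camera images.
- jig: fixed drilling jig: plywood plate 250 (its x) x 300 (its y) x 12 mm thick, top at z = 12 mm above its origin, the centre of the plate's underside. Along its whole +x edge (far from the robot) runs an aluminium fence, its inner face at x = +100 mm, its top 16 mm above the plate. Its yaw varies by 0.2 rad, its place by a few cm
- end_stop: fixed red end stop plugged into the jig plate at its +y or its -y end (it varies which; the other socket is shut by a flush black plug). 60 (x) x 20 (y) x 16 mm high, axes parallel to the jig's, origin at the centre of its underside on the plate, at jig x = +35 mm, y = +135 or -135 mm: the face that looks to the middle of the jig is 10 mm from the origin
- blank: loose dark walnut headstock blank, pale centre line, 92 (its x) x 150 (its y) x 14 mm thick, 0.10 to 0.18 kg, too wide to grasp, lying on the jig plate nearer to the robot, turned up to 0.35 rad; origin at the centre of its underside. The long edge to bring to the fence is its +x one, the nearer to the fence. Slides with ordinary friction (0.5 to 2 N); the stops are rigid
- sanding_block: loose sanding block, yellow with a cork sole, 38 (its x) x 75 (its y) x 40 mm high, about 0.11 kg; origin at the centre of its underside. It lies on the jig plate between blank and fence, its y roughly along the fence; above 16 mm over the plate it stands clear of fence and blank and can be gripped across its 38 mm
- tray: fixed open blue tray on the bench, 170 (its x) x 130 (its y) x 35 mm high outside, walls and floor 5 mm; origin at the centre of its underside. To the left or right of the jig, with some yaw
- parts_box: fixed grey box of tuner parts, same outside size as the tray, with a cross of dividers, on the other side of the jig; not to be used; origin at the centre of its underside
- pin_pot: loose amber glass pot with brass cap, 28 mm across, 45 mm high, standing on the jig plate in its near left corner (-x, +y); origin at the centre of its underside; leave alone
- tape_roll: loose green tape roll, 40 mm across, 14 mm high, lying on the jig plate in its near right corner (-x, -y); origin at the centre of its underside; leave alone
- glue: loose white glue bottle, 60 mm across, 150 mm high, standing on the bench beyond the jig's left side; origin at the centre of its underside; leave alone
- hammer: loose hammer, 200 mm long, lying on the bench on the far right; origin near its middle on the underside; leave alone
- screwdriver: loose screwdriver with yellow handle, 200 mm long, lying on the bench beyond the fence, along it; origin near its middle on the underside; leave alone
- file_pot: loose dark steel pot of files, 72 mm across, 190 mm high with the files, standing on the bench beyond the left end of the fence; origin at the centre of its underside; leave alone
Mind the look-alikes: they are no part of the job. Of the things like the sanding_block, leave any that is orange or turquoise; of the rest the smaller one is meant.

How it is judged:
On the way, in this order (a step that is already met when the one before it is completed fails the run):
1. the sanding block lies in the tray, let go (x of sanding_block in the frame of tray between -0.075 and 0.075 m and y of sanding_block in the frame of tray between -0.055 and 0.055 m and z of sanding_block in the frame of tray below 0.03 m and contact force between the fingers and sanding_block below 0.05 N and linear speed of each of blank, sanding_block below 0.01 m/s), for 0.2 s.
2. the blank lies against the fence and the end stop (x of blank in the frame of jig above 0.0518 m and y of blank in the frame of end_stop between -0.0872 and 0.0872 m and y of blank in the frame of jig between -0.09 and 0.09 m and z of blank in the frame of jig between 0.009 and 0.0145 m and angle between the y axis of blank and the y axis of jig, either way round below 0.025 rad and angle between blank's own z axis and vertical below 0.04 rad), for 0.2 s.
At the end, for the whole second after the job is handed in: Sanding block let go inside the tray, within 75 x 55 mm of its centre and below 30 mm; blank flat on the plate, its long edge within 2 mm of the fence and 0.025 rad of parallel, its end within 2 mm of the end stop; both at rest (all of step 1 and all of step 2); the robot touches nothing.
It fails at once if the blank is lifted off the plate or tipped (z of blank in the frame of jig above 0.022 m or angle between blank's own z axis and vertical above 0.2 rad).
It fails at once if one of the other things is moved by more than 25 mm (distance of any of pin_pot, tape_roll, glue, hammer, screwdriver, file_pot from where it was at the start of the episode above 0.025 m).
It fails at once if the pin pot, glue bottle or file pot is knocked over (angle between any of pin_pot, glue, file_pot's own z axis and vertical above 0.5 rad).
It also fails if it takes over 64 s, if anything falls off the work surface, if the arm or the gripper's body presses on something with over 40 N, if the wrist force passes 120 N, or if a joint passes its speed limit or range.

## Robot

A 6-joint arm with a two-finger parallel gripper is mounted at the origin on the work surface. World frame = base frame: x ahead of the robot, y to its left, z up, the work surface at z = 0. Lengths are in m, angles in rad, forces in N, time in s.
With the tool pointing down it reaches from about 0.3 to 0.75 m from the base axis. Payload 8.5 kg.
Tool frame: the origin (TCP) lies between the finger pads; the fingertips stand 25 mm ahead of it and the grasp point (between the pads) lies 6 mm ahead of it (env.finger_overhang is the distance from the TCP to the fingertips, in m); x points along the fingers, y is the direction in which the jaws open and shut, and the axes are right-handed (so a half turn about x gives the same grasp; the last joint's range is limited). The gripper opens to 88 mm and grips with 3 to 60 N. Pads are 18 mm wide; open, the fingers measure 123 mm over their backs; the gripper's body (75 mm by 187 mm) begins 45 mm behind the grasp point.
Start: joints at [0.933, 0.381, 1.297, -0, 1.464, -0.215], TCP at [0.226, 0.502, 0.264] pointing down, gripper open.
Joint ranges: [-3.11, 3.11], [-0.89, 2.33], [0.22, 2.48], [-1.42, 4.56], [0.17, 2.85], [-2.88, 2.88]. Speed limits (rad/s): [2.39, 2.39, 3.14, 3.14, 3.14, 3.14].

## Interface

Orientations are given as a 3x3 rotation matrix whose columns are the frame's x, y, z axes.
In Python, from cell import env gives the robot as it stands.
- The arm moves only by the shell command python3 -m pendant 'ROWS' [FORCE]. ROWS is text: rows parted by semicolons, each of 5 numbers parted by spaces: the opening, from 0 (shut) to 1 (fully open), then the shift along the tool's x, y, z in mm, then the turn about the tool's x in rad. A call has 1 to 12 rows; each row shifts and turns the pose as measured when the row begins, along the tool's axes as they then stand; what a row does not reach is not made up. A row lasts 1/10 s, in which the tool goes at most 50 mm and 8.59 degrees, less where a joint would pass 70% of its speed; a pose out of reach is approached as far as the arm can. A call is refused whole if a number of a shift passes 50 or a number of a turn 0.15, either way. A call with a gripper value outside its range is refused whole. The fingers move at their own pace and stop on an object; FORCE is the grip in N (left out, the last holds). Time passes only in rows, so rows that do not move let the fingers close. It gives the time, the measured TCP pose, the force and the opening at its end, in the units of the state.
- env.get_obs(): the state, without advancing time (a new reading comes with each control period).
- env.grab_frame(name): name is "side" or "top"; returns (picture, depth): 420x560x3 uint8, red, green, blue; 420x560 float32, m along the optical axis (not along the pixel's ray), 0 where there is no reading.
- env.camera_info(name): a dict with "vfov" (degrees; the focal length in pixels is half the picture's height over the tangent of half this angle, whatever the lens; pixels are square), "cx", "cy" (the principal point, pixels), "k1" (the pictures are not rectified: a ray, as slopes to the right and down, at radius r is drawn at 1 + k1 r^2 times it, then the intrinsics apply), "camera_from_world" (4x4, takes a point from world to camera coordinates). Camera axes: x right, y up, looking along -z (the intrinsics and any distortion apply to the point x, -y, -z); pixel columns grow to the right and rows downward; lengths in m; the calibration is good to about 2 mm. A picture is of the moment at which its call begins. camera_info takes no time and is no camera call.
- env.job_done(): hands the job in, once; it reports no verdict.
Trained networks look in the newest picture that a camera, given by its name, has taken for a name from the list of things; names that differ only in an ending like _2 or _b are one class to them, and where a whole thing is asked for, a point or a joint stands for the part that bears it (a point fixed in the world has none). Each returns a list of dicts, best first, with "conf" (0 to 1); they miss things now and then, are a little off and sometimes report something else, mostly with a low value. They report only what shows in the picture. A call takes as long as a camera call. They do not tell look-alikes from the thing itself.
- env.cut_out(camera, query): "region" (420x560 bool, what is visible of it).
- env.place_of(camera, query): "xyz" ([x, y, z] in m, in world coordinates, good to about 4 mm: a listed point, or the origin of a listed thing).
The state is a dict: "time": time; "joint_positions": joint angles; "qd": joint speeds; "joint_efforts": joint torques, N m; "ee_pos": TCP position; "eef_rot": TCP orientation; "wrist_force": force on the tool from outside, world axes, zero at the start; "moment": the same for the moment, N m; "gripper_width": opening from 0.0 (shut) to 1.0 (fully open).
Only numpy, scipy, OpenCV 4.12 (cv2) and the standard library are available. Lean on these libraries where they do the work, as an engineer would, in place of code of your own. Each camera call takes 0.05 s, during which the arm holds its last target.

## Working session

There is one attempt and no reset: what is moved stays moved. The work goes in short steps, Python scripts to look and compute and a shell command to move; the robot and the scene stay as the last step left them, time stands still between calls to the robot, and variables do not carry over. Pictures are saved under pics/ and viewed, and the job is handed in when it is done.

```bash
ls; mkdir -p pics; python3 - <<'E'
from cell import env
import cv2,numpy as np
o=env.get_obs(); print(o['time'],o['ee_pos'],o['eef_rot'],o['gripper_width'],env.finger_overhang)
for n in('top','side'):
    p,d=env.grab_frame(n); cv2.imwrite(f'pics/{n}0.png',p[...,::-1]); np.save(f'pics/{n}0d.npy',d); print(env.camera_info(n))
E
```

```text
pics
0.0 [0.22552492 0.50135121 0.26313678] [[-8.71809416e-04  4.10285299e-01  9.11956804e-01]
 [-1.21805327e-03  9.11956039e-01 -4.10286119e-01]
 [-9.99998878e-01 -1.46850327e-03 -2.95302510e-04]] 1.0011330666617786 0.025
{'vfov': 49.00573264253381, 'cx': 275.67311200878606, 'cy': 211.81502688598835, 'k1': -0.020102756832783193, 'camera_from_world': array([[ 0.01287344, -0.99982021,  0.01392203,  0.05310695],
       [ 0.99210064,  0.01450908,  0.12460256, -0.50535244],
       [-0.12478215,  0.012208  ,  0.99210906, -1.42953597],
       [ 0.        ,  0.        ,  0.        ,  1.        ]])}
{'vfov': 52.872556624396864, 'cx': 276.850585506007, 'cy': 207.3348606544898, 'k1': -0.05973809027551606, 'camera_from_world': array([[ 0.70803075, -0.70616904, -0.00421235, -0.2917831 ],
       [ 0.49635757,  0.49340548,  0.714269  , -0.33138256],
       [-0.50231625, -0.50781525,  0.6998586 , -0.82814657],
       [ 0.        ,  0.        ,  0.        ,  1.        ]])}
```

View pics/top0.png

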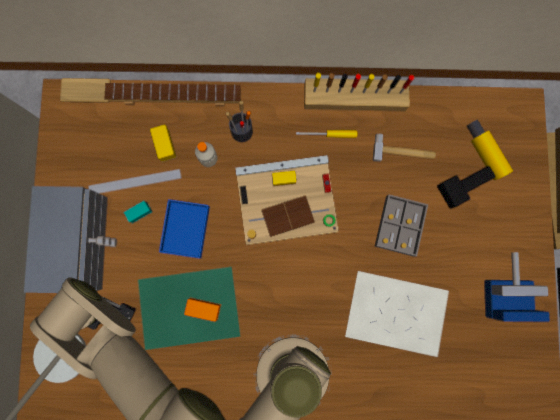

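View pics/side0.png

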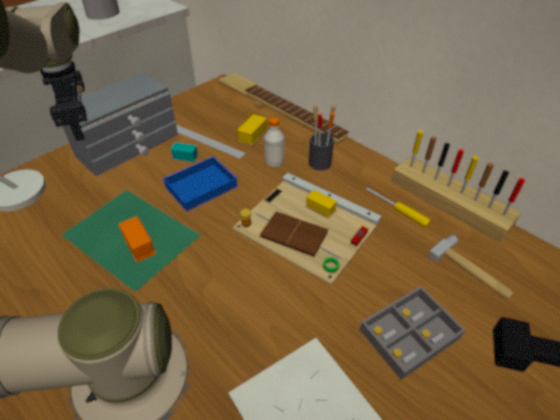

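Candidates resembling the sanding block (top view): yellow on jig (284,177), larger yellow by the glue (162,142), orange (202,310), turquoise (138,212). The smaller yellow one, on the jig plate between blank and fence, fits; the end stop is at the right (-y) end. I'll confirm this with a crop and measurements.

```bash
cat > h.py <<'E'
import numpy as np,cv2
from cell import env
def K(n):
    c=env.camera_info(n); f=210/np.tan(np.radians(c['vfov']/2)); return c,f
def proj(n,P):
    c,f=K(n);P=np.atleast_2d(P);q=P@c['camera_from_world'][:3,:3].T+c['camera_from_world'][:3,3]
    s=np.stack([q[:,0],-q[:,1]],1)/(-q[:,2:3]); r2=(s**2).sum(1,keepdims=True); s=s*(1+c['k1']*r2)
    return s*f+[c['cx'],c['cy']]
def ray(n,uv):
    c,f=K(n);s=(np.atleast_2d(uv).astype(float)-[c['cx'],c['cy']])/f; u=s.copy()
    for _ in range(20): u=s/(1+c['k1']*(u**2).sum(1,keepdims=True))
    d=np.stack([u[:,0],-u[:,1],-np.ones(len(u))],1); R=c['camera_from_world'][:3,:3]
    return -R.T@c['camera_from_world'][:3,3], d@R
def onz(n,uv,z):
    o,d=ray(n,uv); t=(z-o[2])/d[:,2]; return o+d*t[:,None]
def rect(n,reg,z):
    ys,xs=np.nonzero(reg); P=onz(n,np.stack([xs,ys],1),z)[:,:2]
    (c,s,a)=cv2.minAreaRect((P*1000).astype(np.float32)); return np.array(c).round(1),np.array(s).round(1),round(a,1),len(xs)
E
python3 - <<'E'
from h import *
p,d=env.grab_frame('top')
cv2.imwrite('pics/crop0.png',cv2.resize(p[135:260,130:350,::-1],None,fx=3.6,fy=3.6,interpolation=cv2.INTER_CUBIC))
for q,z in [('jig',.012),('end_stop',.028),('blank',.026),('sanding_block',.052),('tray',.035),('pin_pot',.05),('tape_roll',.026)]:
    print(q,[(np.round(r['xyz'],4),round(r['conf'],2)) for r in env.place_of('top',q)][:4])
    for r in env.cut_out('top',q)[:3]:
        print('   ',round(r['conf'],2),rect('top',r['region'],z))
        if q in('blank','sanding_block','tray'): np.save(f'pics/{q}_r.npy',r['region'])
E
```

```text
jig [(array([0.5495, 0.025 , 0.0016]), 0.74)]
end_stop [(array([ 5.481e-01,  2.450e-02, -2.000e-04]), 0.69), (array([ 0.6039, -0.105 ,  0.0149]), 0.41)]
    0.61 (array([ 470.1, -339.6]), array([138.7, 175.6]), 76.2, 2342)
blank [(array([0.4964, 0.0192, 0.0126]), 0.91)]
    0.88 (array([495.2,  22.1]), array([ 94.8, 151.8]), 19.2, 1379)
sanding_block [(array([0.7237, 0.4247, 0.0032]), 0.82), (array([0.6129, 0.0353, 0.0155]), 0.75), (array([ 0.5013,  0.4981, -0.0006]), 0.61), (array([0.1992, 0.2835, 0.0054]), 0.55)]
    0.94 (array([718.6, 422.5]), array([118.9,  59.5]), 18.5, 660)
    0.9 (array([609.9,  37. ]), array([44.9, 72.7]), 0.9, 321)
    0.82 (array([200.5, 280.7]), array([102.9,  55.6]), 79.7, 610)
tray [(array([4.509e-01, 3.471e-01, 4.000e-04]), 0.58)]
    0.68 (array([449.3, 347.8]), array([135.6, 171.5]), 82.0, 2306)
    0.25 (array([ 480.6, -107.3]), array([38.2, 34.9]), 0.0, 100)
pin_pot [(array([0.433 , 0.1339, 0.0146]), 0.5)]
tape_roll [(array([ 0.4809, -0.11  ,  0.0145]), 0.46)]
    0.56 (array([ 481.5, -110. ]), array([38.4, 38.4]), 0.8, 110)
```

View pics/crop0.png

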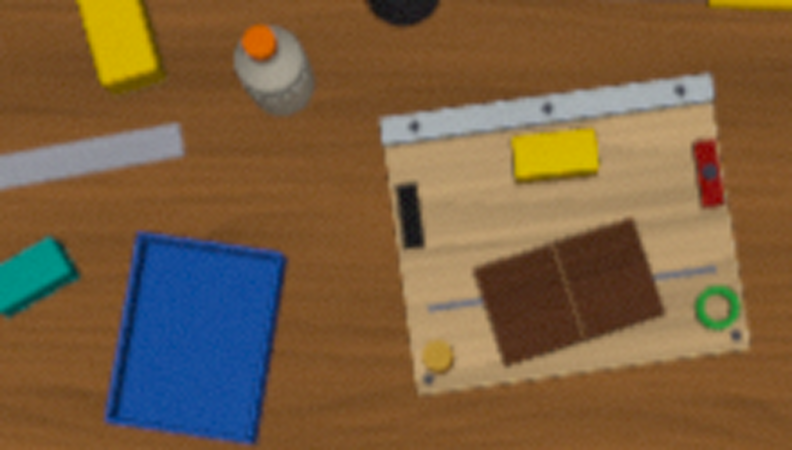

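The crop confirms it. The small yellow block (284,177) on the plate is 45x73 mm, against 119x59 mm for the yellow one at (162,142). The red end stop is at the right and the blank at (288,216). Next I'll measure the yaws more precisely.

```bash
python3 - <<'E'
from h import *
cr=lambda L:(np.array(L,float)+.5)/3.6-.5+[130,135]
f=onz('top',cr([(380,118),(712,74)]),.028); b=onz('top',cr([(420,393),(748,349)]),.012)
print('fence outer',f.round(4),'near',b.round(4))
for L in (f,b):
    v=L[0]-L[1]; print('yaw',np.arctan2(-v[0],v[1]),np.hypot(*v[:2]))
top=onz('top',cr([(512,137),(596,128),(598,172),(514,181)]),.052); print('block',top.round(4),top.mean(0)); v=top[0]-top[1];print(np.arctan2(-v[0],v[1]))
bl=onz('top',cr([(474,268),(633,219),(664,315),(506,366)]),.026); print('blank',bl.round(4),bl.mean(0)); v=bl[0]-bl[1];print(np.arctan2(-v[0],v[1]),np.hypot(*v[:2])); v=bl[3]-bl[2];print(np.arctan2(-v[0],v[1]))
es=onz('top',cr([(694,143),(714,140),(724,204),(703,208)]),.028); print('stop',es.round(4),es.mean(0))
tr=onz('top',cr([(137,232),(286,255),(255,443),(107,422)]),.035); print('tray',tr.round(4),tr.mean(0))
R=env.camera_info('top')['camera_from_world'];print('cam',-R[:3,:3].T@R[:3,3])
env.grab_frame('side')
for q in('jig','end_stop','blank','sanding_block','tray','pin_pot','tape_roll'):
    print(q,[(np.round(r['xyz'],4),round(r['conf'],2)) for r in env.place_of('side',q)][:4])
E
```

```text
fence outer [[ 0.6469  0.1919  0.028 ]
 [ 0.692  -0.105   0.028 ]] near [[ 0.403   0.152   0.012 ]
 [ 0.4461 -0.1387  0.012 ]]
yaw 0.150805941609797 0.30032177015673106
yaw 0.14705119544644701 0.29387332925456616
block [[ 6.263e-01  7.390e-02  5.200e-02]
 [ 6.356e-01  3.000e-04  5.200e-02]
 [ 5.963e-01 -1.800e-03  5.200e-02]
 [ 5.871e-01  7.170e-02  5.200e-02]] [0.61132976 0.03601801 0.052     ]
0.12462609850704179
blank [[ 0.5133  0.1058  0.026 ]
 [ 0.5593 -0.0347  0.026 ]
 [ 0.474  -0.0625  0.026 ]
 [ 0.427   0.0763  0.026 ]] [0.493397   0.02124188 0.026     ]
0.3163589396252957 0.14784224205163343
0.32646928961075494
stop [[ 0.6286 -0.0888  0.028 ]
 [ 0.6316 -0.1067  0.028 ]
 [ 0.5737 -0.1155  0.028 ]
 [ 0.5698 -0.0968  0.028 ]] [ 0.60093736 -0.10192082  0.028     ]
tray [[0.5397 0.4025 0.035 ]
 [0.5212 0.271  0.035 ]
 [0.3565 0.2927 0.035 ]
 [0.3728 0.4215 0.035 ]] [0.44756678 0.34694031 0.035     ]
cam [0.32229624 0.07788137 1.48048443]
jig [(array([0.5497, 0.0252, 0.0012]), 0.56), (array([ 7.116e-01, -3.582e-01, -7.000e-04]), 0.27)]
end_stop [(array([ 0.5948, -0.0986,  0.0104]), 0.75)]
blank [(array([0.4972, 0.0208, 0.0137]), 0.58), (array([ 0.7724, -0.1039,  0.0008]), 0.56)]
sanding_block [(array([ 0.722 ,  0.4271, -0.0023]), 0.96), (array([0.4991, 0.5011, 0.0011]), 0.76), (array([ 1.946e-01,  2.834e-01, -1.000e-04]), 0.74), (array([0.6157, 0.0363, 0.0167]), 0.57)]
tray [(array([0.4491, 0.3515, 0.004 ]), 0.91)]
pin_pot [(array([0.6855, 0.2836, 0.0007]), 0.7), (array([ 0.4812, -0.1067,  0.0141]), 0.53), (array([0.4291, 0.133 , 0.011 ]), 0.47)]
tape_roll [(array([ 0.4854, -0.1066,  0.0153]), 0.5)]
```

```bash
python3 - <<'E'
from h import *
for q in('file_pot','glue','screwdriver','hammer'):
    print(q,[(np.round(r['xyz'],4),round(r['conf'],2)) for r in env.place_of('top',q)][:2],[(np.round(r['xyz'],4),round(r['conf'],2)) for r in env.place_of('side',q)][:2])
E
python3 -m pendant '0.8 0 -22 44 0;0.8 0 -22 44 0;0.8 0 -22 44 0;0.8 0 -22 44 0;0.8 0 -22 44 0;0.8 0 -22 44 0;0.8 0 -22 44 0;0.8 0 -22 44 0;0.8 0 -22 44 0;0.8 0 -22 44 0;0.8 0 -22 44 0' 20
python3 -m pendant '0.8 0 0 0 0.15;0.8 0 0 0 0.15;0.8 0 0 0 0.15;0.8 0 0 0 0.15;0.8 0 0 0 0.15;0.8 0 0 0 0.15;0.8 0 0 0 0.12;0.8 0 0 0 0'
```

```text
file_pot [(array([ 0.7717,  0.1772, -0.0046]), 0.87)] [(array([ 0.7738,  0.1758, -0.    ]), 0.65)]
glue [(array([6.839e-01, 2.848e-01, 5.000e-04]), 0.63)] [(array([0.6859, 0.2813, 0.001 ]), 0.64)]
screwdriver [(array([ 7.676e-01, -1.065e-01, -2.000e-04]), 0.61)] [(array([ 0.7712, -0.1023,  0.002 ]), 0.68), (array([5.496e-01, 2.570e-02, 5.000e-04]), 0.25)]
hammer [(array([ 0.7127, -0.3613,  0.0051]), 0.93)] [(array([ 0.7136, -0.3578,  0.0032]), 0.89)]
time: 2.75
ee_pos: [0.5727, 0.0779, 0.2644]
eef_rot: [[0.003, 0.401, 0.916], [0.003, 0.916, -0.401], [-1.0, 0.004, 0.002]]
wrist_force: [0.2, -0.1, 0.3]
gripper_width: 0.803
time: 3.55
ee_pos: [0.5768, 0.0707, 0.2623]
eef_rot: [[0.002, 0.992, 0.125], [0.002, 0.125, -0.992], [-1.0, 0.002, -0.002]]
wrist_force: [0.8, -0.9, -0.7]
gripper_width: 0.801
```

```bash
python3 -m pendant '0.8 0 16 20 0;0.8 0 16 19 0;0.8 40 0 0 0;0.8 40 0 0 0;0.8 0 0 0 0'
python3 - <<'E'
from h import *
o=env.get_obs(); print(o['time'],o['ee_pos'])
p,d=env.grab_frame('side')
cv2.imwrite('pics/s1.png',cv2.resize(p[80:300,220:440,::-1],None,fx=2.6,fy=2.6,interpolation=cv2.INTER_CUBIC))
E
```

```text
time: 4.05
ee_pos: [0.6157, 0.0349, 0.1816]
eef_rot: [[0.006, 0.99, 0.143], [0.001, 0.143, -0.99], [-1.0, 0.006, -0.001]]
wrist_force: [0.6, 0.2, 0.2]
gripper_width: 0.799
4.05 [0.61566684 0.03489204 0.181587  ]
```

View pics/s1.png

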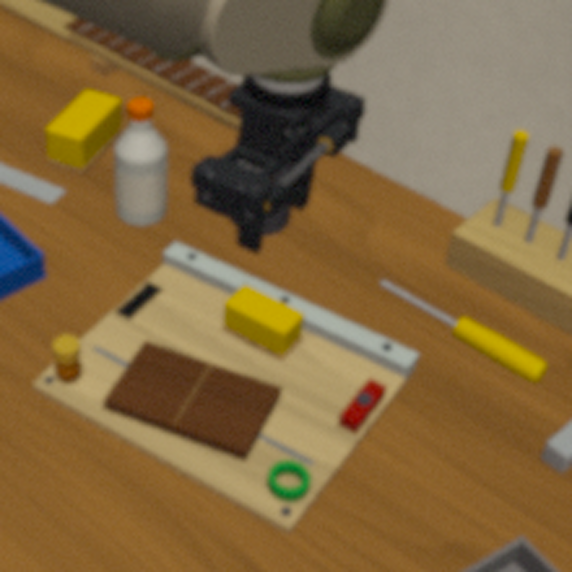

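The side view shows the gripper above the block at crop (262,320), with nothing in the way of the descent.

```bash
python3 -m pendant '0.8 40 -2 0 0;0.8 40 0 0 0;0.8 25 0 0 0;0.8 0 0 0 0'
python3 - <<'E'
from h import *
o=env.get_obs(); print(o['time'],o['ee_pos'])
p,d=env.grab_frame('side')
cv2.imwrite('pics/s2.png',cv2.resize(p[120:260,250:400,::-1],None,fx=4,fy=4,interpolation=cv2.INTER_CUBIC))
E
```

```text
time: 4.5
ee_pos: [0.6212, 0.0347, 0.0872]
eef_rot: [[0.027, 0.988, 0.151], [-0.001, 0.151, -0.989], [-1.0, 0.026, 0.005]]
wrist_force: [-0.3, -0.9, 0.5]
gripper_width: 0.798
4.5 [0.62118131 0.03466131 0.08716655]
```

View pics/s2.png

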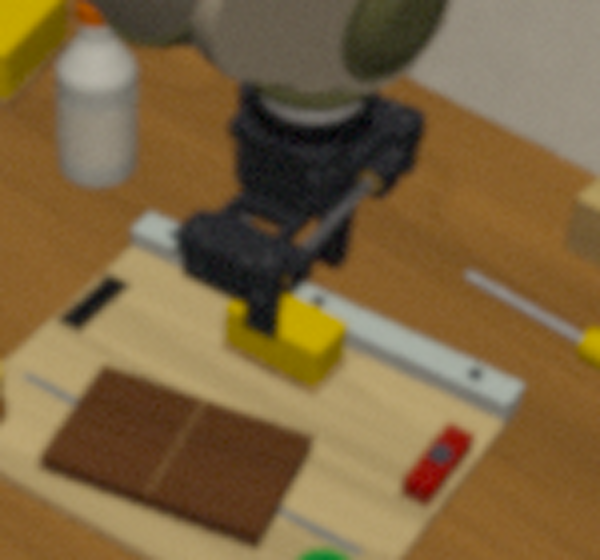

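```bash
python3 -m pendant '0.8 0 -4 0 0;0.8 0 -4 0 0;0.8 9 0 0 0;0.8 9 0 0 0;0.8 9 0 0 0;0.8 0 0 0 0'
```

```text
time: 5.15
ee_pos: [0.6176, 0.033, 0.068]
eef_rot: [[0.042, 0.987, 0.152], [-0.003, 0.153, -0.988], [-0.999, 0.041, 0.01]]
wrist_force: [0.2, 0.2, -0.0]
gripper_width: 0.8
```

```bash
python3 -m pendant '0.8 5 -3 0 0;0.8 5 -3 0 0;0.8 0 0 0 0'; python3 -m pendant '0.8 0 0 0 0;0.8 0 0 0 0;0.8 0 0 0 0'
```

```text
time: 5.45
ee_pos: [0.6116, 0.0321, 0.0562]
eef_rot: [[0.041, 0.987, 0.152], [-0.003, 0.153, -0.988], [-0.999, 0.04, 0.009]]
wrist_force: [-0.2, -0.3, 0.2]
gripper_width: 0.804
time: 5.75
ee_pos: [0.6117, 0.032, 0.0565]
eef_rot: [[0.042, 0.987, 0.152], [-0.003, 0.153, -0.988], [-0.999, 0.041, 0.01]]
wrist_force: [0.0, 0.6, -0.3]
gripper_width: 0.801
```

```bash
python3 -m pendant '0.3 0 0 0 0;0.3 0 0 0 0;0.3 0 0 0 0;0.3 0 0 0 0;0.3 0 0 0 0;0.3 0 0 0 0' 20;  python3 -m pendant '0.3 -10 0 0 0;0.3 -20 0 0 0;0.3 -20 0 0 0;0.3 -30 0 0 0;0.3 -30 0 0 0;0.3 -30 0 0 0;0.3 0 0 0 0'
```

```text
time: 6.35
ee_pos: [0.6121, 0.032, 0.057]
eef_rot: [[0.043, 0.987, 0.152], [-0.003, 0.153, -0.988], [-0.999, 0.042, 0.01]]
wrist_force: [0.6, -0.5, -0.1]
gripper_width: 0.435
time: 7.05
ee_pos: [0.6048, 0.0326, 0.2043]
eef_rot: [[0.04, 0.987, 0.152], [-0.003, 0.153, -0.988], [-0.999, 0.039, 0.009]]
wrist_force: [-0.2, 0.4, -2.1]
gripper_width: 0.433
```

```bash
python3 -m pendant '0.3 0 -13 -42 0;0.3 0 -13 -42 0;0.3 0 -13 -42 0;0.3 0 -13 -42 0;0.3 0 -13 -42 0;0.3 0 -13 -42 0;0.3 0 -13 -42 0;0.3 0 -12 -35 0;0.3 0 0 0 0.14;0.3 0 0 0 0.14;0.3 0 0 0 0'
```

```text
time: 8.15
ee_pos: [0.4421, 0.3522, 0.1865]
eef_rot: [[0.026, 0.99, -0.137], [-0.009, -0.136, -0.991], [-1.0, 0.027, 0.005]]
wrist_force: [0.5, -0.2, -0.9]
gripper_width: 0.431
```

```bash
python3 -m pendant '0.3 25 3 0 0;0.3 25 3 0 0;0.3 25 0 0 0;0.3 20 0 0 0;0.3 10 0 0 0;0.3 0 0 0 0'
```

```text
time: 8.75
ee_pos: [0.4506, 0.3485, 0.0755]
eef_rot: [[0.023, 0.993, -0.117], [-0.01, -0.116, -0.993], [-1.0, 0.024, 0.007]]
wrist_force: [0.1, 0.8, -2.9]
gripper_width: 0.434
```

```bash
python3 -m pendant '0.3 9 0 0 0;0.3 7 0 0 0;0.3 4 0 0 0;0.3 2 0 0 0;0.3 0 0 0 0'
```

```text
time: 9.25
ee_pos: [0.4522, 0.3486, 0.0539]
eef_rot: [[0.026, 0.993, -0.114], [-0.008, -0.114, -0.993], [-1.0, 0.027, 0.005]]
wrist_force: [-0.8, -0.7, -1.4]
gripper_width: 0.434
```

```bash
python3 -m pendant '0.3 2 0 0 0;0.3 2 0 0 0;0.3 0 0 0 0'; python3 -m pendant '0.7 0 0 0 0;0.7 0 0 0 0;0.7 0 0 0 0;0.7 0 0 0 0;0.7 -10 0 0 0;0.7 -30 0 0 0;0.7 -40 0 0 0;0.7 -40 0 0 0;0.5 0 0 0 0'
python3 - <<'E'
from h import *
p,d=env.grab_frame('side')
cv2.imwrite('pics/s3.png',cv2.resize(p[80:340,120:440,::-1],None,fx=2.3,fy=2.3,interpolation=cv2.INTER_CUBIC))
E
```

```text
time: 9.55
ee_pos: [0.4526, 0.3488, 0.0504]
eef_rot: [[0.028, 0.993, -0.114], [-0.008, -0.113, -0.994], [-1.0, 0.029, 0.005]]
wrist_force: [-0.3, 0.2, -2.0]
gripper_width: 0.435
time: 10.45
ee_pos: [0.4492, 0.3498, 0.1776]
eef_rot: [[0.029, 0.993, -0.114], [-0.007, -0.114, -0.994], [-1.0, 0.029, 0.004]]
wrist_force: [0.0, -0.1, 0.1]
gripper_width: 0.635
```

View pics/s3.png

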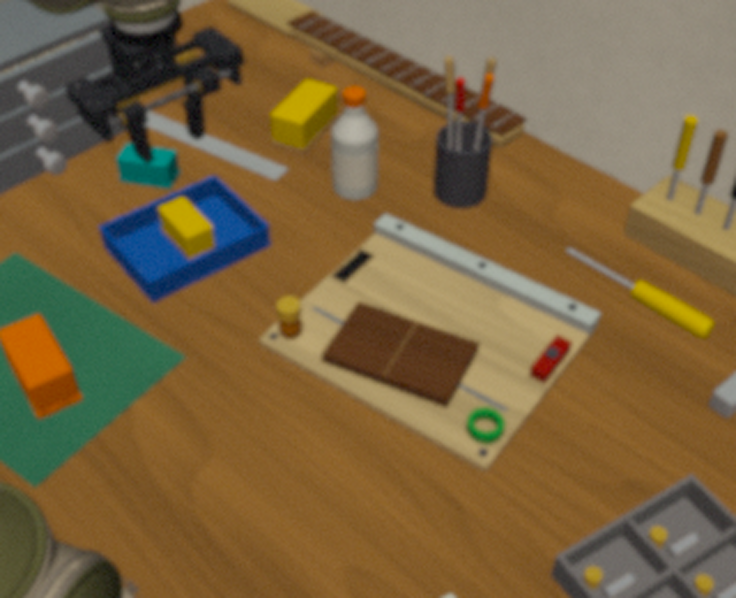

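The block lies in the tray (crop (187,225)) and everything else is undisturbed. Next I turn the gripper so both fingertips form a straight pusher parallel to the blank's near edge.

```bash
python3 -m pendant '0.6 -8 0 0 0.142;0.6 0 0 0 0.142;0.6 0 0 0 0.142;0.6 0 0 0 0.142;0.6 0 0 0 0.142;0.6 0 0 0 0.142;0.6 0 0 0 0.142;0.6 0 0 0 0.142;0.6 0 0 0 0'; python3 -c "
from h import *
o=env.get_obs();print(o['joint_positions'],o['eef_rot']);d=np.array([.430,-.001,.18])-o['ee_pos'];print(o['eef_rot'].T@d*1000)
env.grab_frame('top')
print([(np.round(r['xyz'],4),round(r['conf'],2)) for r in env.place_of('top','sanding_block')], [(np.round(r['xyz'],4),round(r['conf'],2)) for r in env.place_of('top','blank')])
for r in env.cut_out('top','blank')[:1]: print(rect('top',r['region'],.026))
"
```

```text
time: 11.4
ee_pos: [0.4445, 0.3473, 0.176]
eef_rot: [[0.011, 0.272, -0.962], [-0.016, -0.962, -0.272], [-1.0, 0.018, -0.006]]
wrist_force: [-0.3, -0.3, -0.4]
gripper_width: 0.601
[ 0.46135223  0.48236098  1.39773595 -0.02034676  1.25860558  1.76312998] [[ 0.01126081  0.27167401 -0.96232345]
 [-0.0160244  -0.96221186 -0.27183002]
 [-0.99980819  0.01848168 -0.00648187]]
[  1.41337767 331.29397904 108.58047573]
[(array([0.7247, 0.4256, 0.0011]), 0.76), (array([0.2002, 0.2827, 0.0041]), 0.45), (array([0.4561, 0.3513, 0.0066]), 0.41)] [(array([0.4892, 0.0241, 0.015 ]), 0.91)]
(array([494.3,  22.9]), array([ 93.9, 147. ]), 18.2, 1315)
```

```bash
python3 -m pendant '0.6 0 41 13 0;0.6 0 41 13 0;0.6 0 41 13 0;0.6 0 41 13 0;0.6 0 41 13 0;0.6 0 41 13 0;0.6 0 41 13 0;0.6 0 41 13 0;0.6 0 0 0 0'; python3 -c "
from h import *
o=env.get_obs();d=np.array([.428,-.001,.1])-o['ee_pos'];print(o['eef_rot'].T@d*1000)"
```

```text
time: 12.5
ee_pos: [0.4384, -0.0082, 0.1818]
eef_rot: [[0.017, 0.3, -0.954], [-0.016, -0.954, -0.3], [-1.0, 0.02, -0.011]]
wrist_force: [0.4, 0.3, -0.0]
gripper_width: 0.596
[ 81.48444507 -11.58363095   8.66397194]
```

```bash
python3 -m pendant '0.6 20 -6 5 0;0.6 20 -6 4 0;0.6 20 0 0 0;0.6 20 0 0 0;0.6 15 0 0 0;0.6 0 0 0 0'; python3 -c "
from h import *
o=env.get_obs();d=np.array([.428,-.001,.043])-o['ee_pos'];print(o['eef_rot'].T@d*1000)"
```

```text
time: 13.1
ee_pos: [0.428, 0.0004, 0.0844]
eef_rot: [[0.021, 0.309, -0.951], [-0.016, -0.951, -0.309], [-1.0, 0.022, -0.015]]
wrist_force: [-0.1, -0.1, 0.6]
gripper_width: 0.599
[41.35701809  0.37682645  1.06308205]
```

```bash
python3 -m pendant '0.6 14 0 0 0;0.6 12 0 0 0;0.6 8 0 0 0;0.6 4 0 0 0;0.6 0 0 0 0'; python3 -c "
from h import *
p,d=env.grab_frame('side')
cv2.imwrite('pics/s4.png',cv2.resize(p[160:300,220:400,::-1],None,fx=4,fy=4,interpolation=cv2.INTER_CUBIC))"
```

```text
time: 13.6
ee_pos: [0.4304, 0.0013, 0.0476]
eef_rot: [[0.025, 0.315, -0.949], [-0.017, -0.949, -0.316], [-1.0, 0.024, -0.018]]
wrist_force: [0.6, -0.2, 0.5]
gripper_width: 0.601
```

View pics/s4.png

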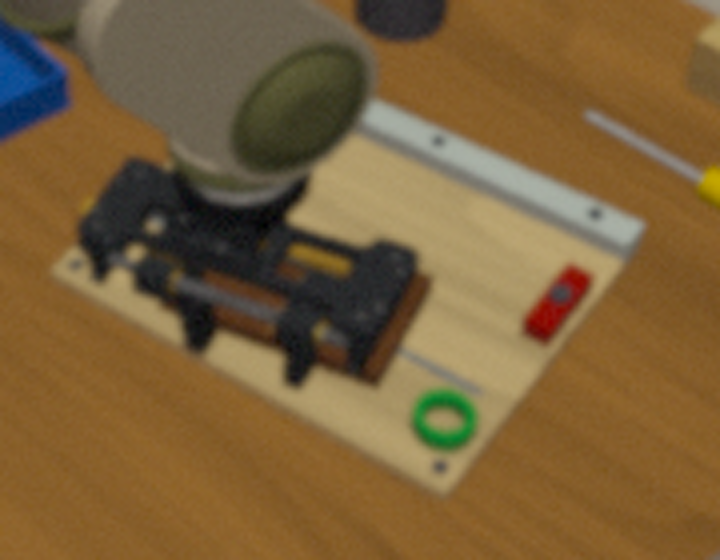

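```bash
python3 -m pendant '0.6 4 0 0 0;0.6 2 0 -4 0;0.6 0 0 -6 0;0.6 0 0 -6 0;0.6 0 0 0 0'; python3 -m pendant '0.6 0 0 -7 0;0.6 0 0 -7 0.0;0.6 0 1 -7 0.02;0.6 0 1 -7 0.02;0.6 0 0 0 0'
```

```text
time: 14.15
ee_pos: [0.4479, 0.0065, 0.0429]
eef_rot: [[0.027, 0.315, -0.949], [-0.018, -0.949, -0.316], [-0.999, 0.025, -0.02]]
wrist_force: [-0.5, 1.1, -0.6]
gripper_width: 0.601
time: 14.65
ee_pos: [0.4778, 0.0141, 0.0436]
eef_rot: [[0.027, 0.274, -0.961], [-0.017, -0.961, -0.274], [-0.999, 0.024, -0.022]]
wrist_force: [0.4, 0.8, -0.6]
gripper_width: 0.601
```

```bash
python3 -m pendant '0.6 0 1 -7 0.02;0.6 0 1 -7 0.02;0.6 0 1 -7 0.02;0.6 0 1 -7 0.02;0.6 0 1 -7 0.02;0.6 0 0 0 0'; python3 -c "
from h import *
p,d=env.grab_frame('side')
cv2.imwrite('pics/s5.png',cv2.resize(p[160:300,220:400,::-1],None,fx=4,fy=4,interpolation=cv2.INTER_CUBIC))"
```

```text
time: 15.25
ee_pos: [0.5162, 0.0177, 0.0445]
eef_rot: [[0.027, 0.167, -0.986], [-0.017, -0.986, -0.168], [-0.999, 0.022, -0.024]]
wrist_force: [-0.4, -0.1, 0.1]
gripper_width: 0.599
```

View pics/s5.png

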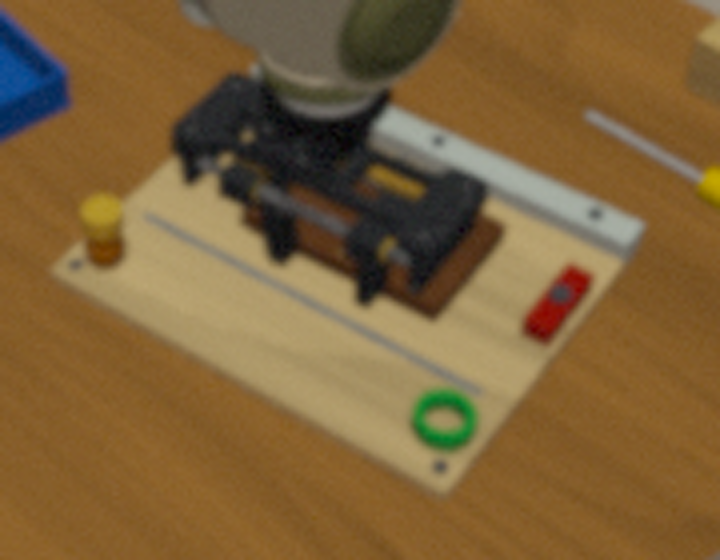

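```bash
python3 -m pendant '0.6 1 0 -7 0.01;0.6 0 0 -6 0.01;0.6 0 0 -4 0;0.6 0 0 0 0'; python3 -m pendant '0.6 0 0 8 0;0.6 0 0 8 0;0.6 -20 0 0 0;0.6 -30 0 0 0;0.6 -30 0 0 0;0.6 -30 0 0 0;0.6 -20 0 -20 0;0.6 0 -40 0 0;0.6 0 -45 0 0;0.6 0 -45 0 0;0.6 0 -20 0 0;0.6 0 0 0 0'
python3 -c "
from h import *
p,d=env.grab_frame('top')
cv2.imwrite('pics/t6.png',cv2.resize(p[145:255,220:360,::-1],None,fx=5,fy=5,interpolation=cv2.INTER_CUBIC))
p,d=env.grab_frame('side')
cv2.imwrite('pics/s6.png',cv2.resize(p[160:300,220:400,::-1],None,fx=4,fy=4,interpolation=cv2.INTER_CUBIC))
"
```

```text
time: 15.7
ee_pos: [0.5334, 0.0207, 0.0437]
eef_rot: [[0.026, 0.147, -0.989], [-0.017, -0.989, -0.147], [-1.0, 0.021, -0.023]]
wrist_force: [-0.1, -1.0, 1.3]
gripper_width: 0.599
time: 16.9
ee_pos: [0.5031, 0.1746, 0.1753]
eef_rot: [[0.023, 0.142, -0.99], [-0.016, -0.99, -0.143], [-1.0, 0.019, -0.02]]
wrist_force: [0.4, -0.9, -0.9]
gripper_width: 0.601
```

View pics/t6.png

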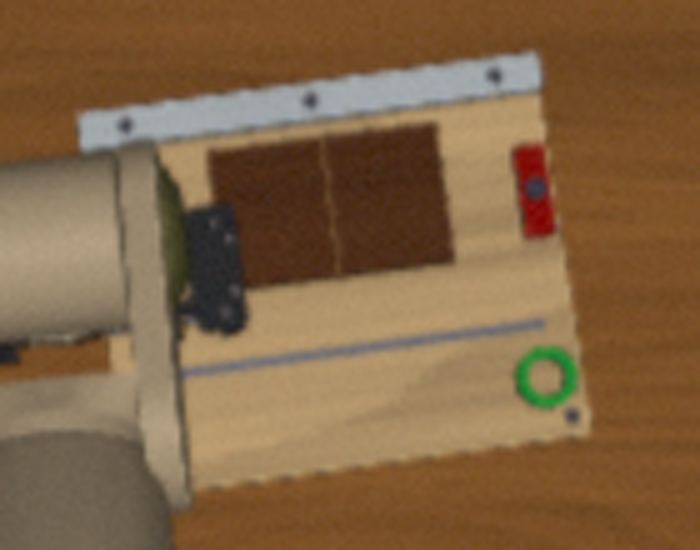

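View pics/s6.png

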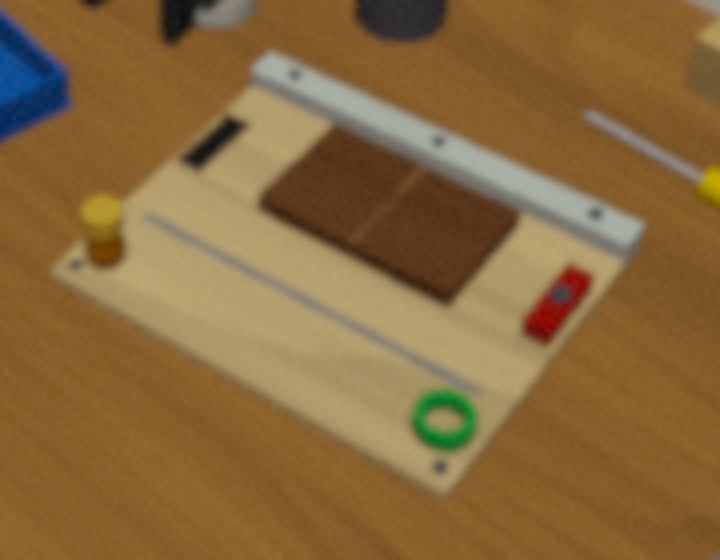

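The blank is now almost parallel to the fence, about 1 cm short of it. The right end is still some 4 cm from the stop. Next is the end push toward -y.

```bash
python3 -c "
from h import *
cr=lambda L:(np.array(L,float)+.5)/5-.5+[220,145]
c=onz('top',cr([(208,151),(437,124),(453,262),(246,287)]),.026)[:,:2]
a=.149;R=np.array([[np.cos(a),-np.sin(a)],[np.sin(a),np.cos(a)]]);o=np.array([.5495,.0252])
print('blank corners jig mm',((c-o)@R*1000).round(1))
f=onz('top',cr([(82,150),(543,95)]),.028)[:,:2];print('fence inner',((f-o)@R*1000).round(1))
s=onz('top',cr([(514,150),(524,238)]),.028)[:,:2];print('stop face',((s-o)@R*1000).round(1))
ob=env.get_obs();print('tool jig',(ob['ee_pos'][:2]-o)@R*1000)
print(ob['joint_positions'])
w=o+R@[.042,.115];print('target',w)
"
```

```text
blank corners jig mm [[ 86.4  70.8]
 [ 84.4 -77.8]
 [ -6.1 -75. ]
 [ -4.4  58.4]]
fence inner [[  97.4  150.8]
 [  93.8 -148.2]]
stop face [[  60.5 -124.3]
 [   2.9 -122.1]]
tool jig [-23.3267486  152.52099046]
[ 0.11580233  0.42740754  1.49854347 -0.02052563  1.19514009  1.55312542]
target [0.57396297 0.14516067]
```

```bash
python3 -m pendant '0.45 0 0 0 -0.145;0.45 0 0 0 -0.145;0.45 0 0 0 -0.145;0.45 0 0 0 -0.145;0.45 0 0 0 -0.145;0.45 0 0 0 -0.145;0.45 0 0 0 -0.145;0.45 0 0 0 -0.145;0.45 0 0 0 -0.145;0.45 0 0 0 -0.145;0.45 0 0 0 -0.12;0.45 0 0 0 0';python3 -c "
from h import *
a=.149;R=np.array([[np.cos(a),-np.sin(a)],[np.sin(a),np.cos(a)]]);o=np.array([.5495,.0252])
ob=env.get_obs();print('tool jig',(ob['ee_pos'][:2]-o)@R*1000)
w=np.r_[o+R@[.042,.105],.09];print(ob['eef_rot'].T@(w-ob['ee_pos'])*1000)
"
```

```text
time: 18.2
ee_pos: [0.5051, 0.1529, 0.1744]
eef_rot: [[0.02, 0.983, 0.181], [-0.02, 0.181, -0.983], [-1.0, 0.016, 0.024]]
wrist_force: [1.1, -0.1, -1.0]
gripper_width: 0.447
tool jig [-24.96229128 132.91750292]
[86.08786263 64.64757863 28.09479526]
```

```bash
python3 -m pendant '0.45 0 30 14 0.02;0.45 0 30 12 0.01;0.45 25 0 0 0;0.45 25 0 0 0;0.45 15 0 0 0;0.45 0 0 0 0';python3 -c "
from h import *
a=.149;R=np.array([[np.cos(a),-np.sin(a)],[np.sin(a),np.cos(a)]]);o=np.array([.5495,.0252])
ob=env.get_obs();print('tool jig',(ob['ee_pos'][:2]-o)@R*1000)
w=np.r_[o+R@[.042,.103],.043];print(ob['eef_rot'].T@(w-ob['ee_pos'])*1000)
"
```

```text
time: 18.8
ee_pos: [0.573, 0.1279, 0.1091]
eef_rot: [[0.021, 0.993, 0.12], [-0.021, 0.121, -0.992], [-1.0, 0.018, 0.024]]
wrist_force: [-0.7, 0.8, -0.8]
gripper_width: 0.452
tool jig [38.53320476 98.09909133]
[66.03032206  2.11471837 -6.56519496]
```

```bash
python3 -m pendant '0.45 18 1 -4 -0.01;0.45 18 1 -3 -0.01;0.45 14 0 0 0;0.45 6 0 0 0;0.45 3 0 0 0;0.45 0 0 0 0';python3 -c "
from h import *
a=.149;R=np.array([[np.cos(a),-np.sin(a)],[np.sin(a),np.cos(a)]]);o=np.array([.5495,.0252])
ob=env.get_obs();print('tool jig',(ob['ee_pos'][:2]-o)@R*1000)
p,d=env.grab_frame('side')
cv2.imwrite('pics/s7.png',cv2.resize(p[140:280,220:400,::-1],None,fx=4,fy=4,interpolation=cv2.INTER_CUBIC))
"
```

```text
time: 19.4
ee_pos: [0.5779, 0.1303, 0.0529]
eef_rot: [[0.027, 0.992, 0.125], [-0.022, 0.126, -0.992], [-0.999, 0.024, 0.025]]
wrist_force: [-0.3, 0.5, -0.2]
gripper_width: 0.453
tool jig [43.6864027  99.71438535]
```

View pics/s7.png

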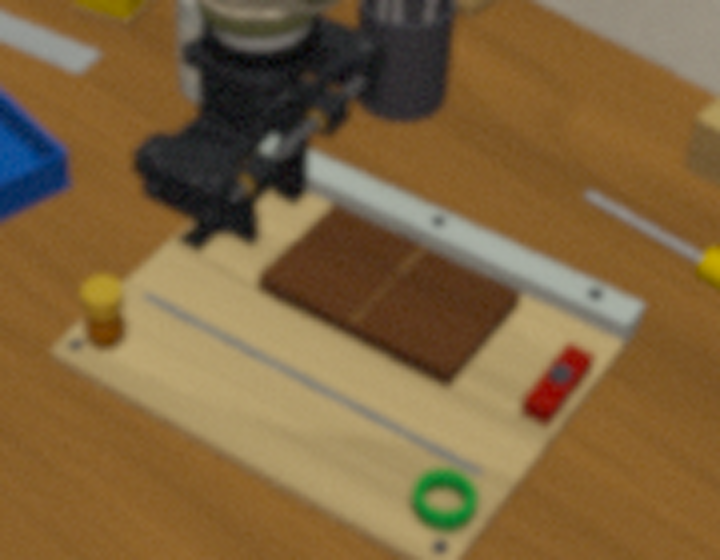

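```bash
python3 -m pendant '0.45 5 0 0 0;0.45 3 0 3 0;0.45 1 0 5 -0.01;0.45 0 0 6 -0.01;0.45 0 0 6 0;0.45 0 0 6 0;0.45 0 0 6 0;0.45 0 0 0 0';python3 -c "
from h import *
a=.149;R=np.array([[np.cos(a),-np.sin(a)],[np.sin(a),np.cos(a)]]);o=np.array([.5495,.0252])
ob=env.get_obs();print('tool jig',(ob['ee_pos'][:2]-o)@R*1000)
"
```

```text
time: 20.25
ee_pos: [0.5839, 0.0952, 0.0462]
eef_rot: [[0.031, 0.989, 0.145], [-0.021, 0.146, -0.989], [-0.999, 0.028, 0.026]]
wrist_force: [-0.5, -0.4, 0.1]
gripper_width: 0.45
tool jig [44.4106554  64.08401067]
```

```bash
python3 -m pendant '0.45 1 0 6 0;0.45 1 0 6 0;0.45 0 0 5 0;0.45 0 0 3 0;0.45 0 0 0 0';python3 -c "
from h import *
a=.149;R=np.array([[np.cos(a),-np.sin(a)],[np.sin(a),np.cos(a)]]);o=np.array([.5495,.0252])
ob=env.get_obs();print('tool jig',(ob['ee_pos'][:2]-o)@R*1000)
p,d=env.grab_frame('side')
cv2.imwrite('pics/s8.png',cv2.resize(p[140:280,220:400,::-1],None,fx=4,fy=4,interpolation=cv2.INTER_CUBIC))
"
```

```text
time: 20.75
ee_pos: [0.5872, 0.0736, 0.0447]
eef_rot: [[0.031, 0.989, 0.145], [-0.021, 0.146, -0.989], [-0.999, 0.028, 0.026]]
wrist_force: [-0.1, 0.1, 0.5]
gripper_width: 0.451
tool jig [44.4666382  42.30578176]
```

View pics/s8.png

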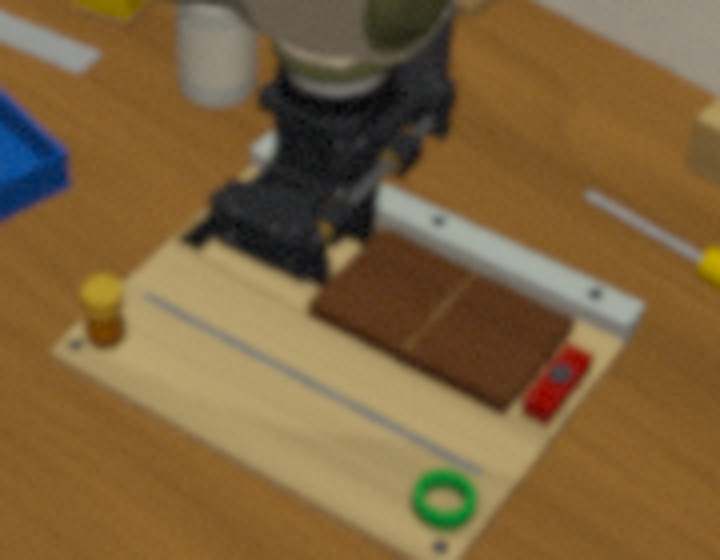

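The blank's end is about 1 cm from the red stop (crop (525,375)). I continue gently and watch the force.

```bash
python3 -m pendant '0.45 0 0 4 0;0.45 0 0 3 0;0.45 0 0 2 0;0.45 0 0 2 0';python3 -m pendant '0.45 0 0 2 0';python3 -m pendant '0.45 0 0 2 0'
```

```text
time: 21.2
ee_pos: [0.5875, 0.0671, 0.0449]
eef_rot: [[0.029, 0.989, 0.146], [-0.013, 0.146, -0.989], [-1.0, 0.027, 0.017]]
wrist_force: [0.1, 12.6, 1.3]
gripper_width: 0.45
time: 21.3
ee_pos: [0.5873, 0.067, 0.0449]
eef_rot: [[0.028, 0.989, 0.146], [-0.01, 0.147, -0.989], [-1.0, 0.026, 0.014]]
wrist_force: [-1.0, 12.1, -0.1]
gripper_width: 0.449
time: 21.4
ee_pos: [0.5873, 0.0669, 0.045]
eef_rot: [[0.028, 0.989, 0.147], [-0.007, 0.147, -0.989], [-1.0, 0.026, 0.011]]
wrist_force: [-1.0, 12.0, 1.5]
gripper_width: 0.449
```

```bash
python3 -m pendant '0.5 0 0 -8 0;0.5 0 0 -12 0;0.5 0 0 -12 0;0.5 -20 0 0 0;0.5 -30 0 0 0;0.5 -30 0 0 0;0.5 -30 0 0 0;0.5 0 -35 0 0;0.5 0 -35 0 0;0.5 0 0 0 0'; python3 -m pendant '0.55 0 0 0 0.145;0.55 0 0 0 0.145;0.55 0 0 0 0.145;0.55 0 0 0 0.145;0.55 0 0 0 0.145;0.55 0 0 0 0.145;0.55 0 0 0 0.145;0.55 0 0 0 0.145;0.55 0 0 0 0.145;0.55 0 0 0 0.145;0.55 0 0 0 0.1;0.55 0 0 0 0'
python3 -c "
from h import *
a=.149;R=np.array([[np.cos(a),-np.sin(a)],[np.sin(a),np.cos(a)]]);o=np.array([.5495,.0252])
ob=env.get_obs();print('tool jig',(ob['ee_pos'][:2]-o)@R*1000)
w=np.r_[o+R@[-.034,-.05],.1];print(ob['eef_rot'].T@(w-ob['ee_pos'])*1000)
"
```

```text
time: 22.4
ee_pos: [0.507, 0.0959, 0.1568]
eef_rot: [[0.028, 0.988, 0.151], [-0.009, 0.151, -0.988], [-1.0, 0.026, 0.013]]
wrist_force: [0.2, 0.5, -0.9]
gripper_width: 0.498
time: 23.6
ee_pos: [0.5142, 0.1021, 0.1575]
eef_rot: [[0.035, 0.118, -0.992], [-0.011, -0.993, -0.119], [-0.999, 0.015, -0.033]]
wrist_force: [0.8, 0.1, 0.3]
gripper_width: 0.552
tool jig [-23.46549482  81.24227919]
[ 59.21524472 130.62669393   8.53541484]
```

```bash
python3 -m pendant '0.55 0 33 4 -0.02;0.55 0 33 4 -0.01;0.55 0 33 0 0;0.55 0 32 0 0;0.55 20 0 0 0;0.55 20 0 0 0;0.55 15 0 0 0;0.55 0 0 0 0'
python3 -c "
from h import *
a=.149;R=np.array([[np.cos(a),-np.sin(a)],[np.sin(a),np.cos(a)]]);o=np.array([.5495,.0252])
ob=env.get_obs();print('tool jig',(ob['ee_pos'][:2]-o)@R*1000)
w=np.r_[o+R@[-.034,-.05],.044];print(ob['eef_rot'].T@(w-ob['ee_pos'])*1000)
p,d=env.grab_frame('side')
cv2.imwrite('pics/s9.png',cv2.resize(p[140:280,220:400,::-1],None,fx=4,fy=4,interpolation=cv2.INTER_CUBIC))
"
```

```text
time: 24.4
ee_pos: [0.5326, -0.0329, 0.1031]
eef_rot: [[0.04, 0.176, -0.984], [-0.013, -0.984, -0.177], [-0.999, 0.02, -0.037]]
wrist_force: [-0.5, -0.7, -0.4]
gripper_width: 0.55
tool jig [-25.37269728 -54.98991097]
[58.60273747 -6.40818751 10.66442518]
```

View pics/s9.png

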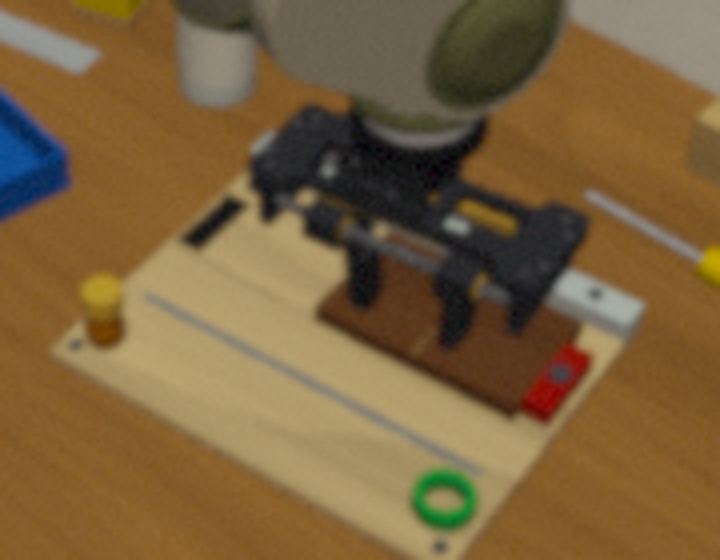

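The blank's end now meets the stop at crop (530,385). I back off a little, drop behind the near edge and push to the fence.

```bash
python3 -m pendant '0.55 0 -4 8 0.01;0.55 0 -2 8 0.01;0.55 18 0 0 0;0.55 16 0 0 0;0.55 12 0 0 0;0.55 5 0 0 0;0.55 0 0 0 0'
python3 -c "
from h import *
a=.149;R=np.array([[np.cos(a),-np.sin(a)],[np.sin(a),np.cos(a)]]);o=np.array([.5495,.0252])
ob=env.get_obs();print('tool jig',(ob['ee_pos'][:2]-o)@R*1000)
p,d=env.grab_frame('side')
cv2.imwrite('pics/s10.png',cv2.resize(p[140:280,220:400,::-1],None,fx=4,fy=4,interpolation=cv2.INTER_CUBIC))
"
```

```text
time: 25.15
ee_pos: [0.517, -0.0291, 0.0563]
eef_rot: [[0.05, 0.159, -0.986], [-0.016, -0.987, -0.16], [-0.999, 0.024, -0.047]]
wrist_force: [0.1, -0.1, 0.7]
gripper_width: 0.551
tool jig [-40.22758381 -48.88962297]
```

View pics/s10.png

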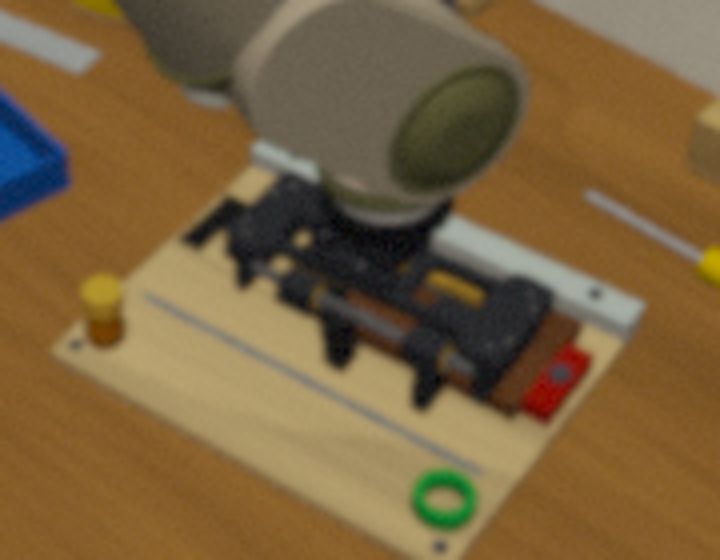

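```bash
python3 -m pendant '0.55 6 0 0 0;0.55 4 0 0 0;0.55 2 0 -4 0;0.55 0 0 -5 0;0.55 0 0 -5 0;0.55 1 0 -5 0;0.55 0 0 0 0'
python3 -c "
from h import *
a=.149;R=np.array([[np.cos(a),-np.sin(a)],[np.sin(a),np.cos(a)]]);o=np.array([.5495,.0252])
ob=env.get_obs();print('tool jig',(ob['ee_pos'][:2]-o)@R*1000)
"
```

```text
time: 25.9
ee_pos: [0.5393, -0.0262, 0.0457]
eef_rot: [[0.055, 0.159, -0.986], [-0.017, -0.987, -0.16], [-0.998, 0.026, -0.051]]
wrist_force: [0.5, -0.0, 0.1]
gripper_width: 0.546
tool jig [-17.7121428 -49.3207187]
```

```bash
python3 -m pendant '0.55 1 0 -4 0;0.55 1 0 -4 0;0.55 0 0 -3 0;0.55 0 0 -3 0'; python3 -m pendant '0.55 0 0 -2 0;0.55 0 0 -2 0';python3 -m pendant '0.55 0 0 -2 0;0.55 0 0 -2 0'
python3 -c "
from h import *
a=.149;R=np.array([[np.cos(a),-np.sin(a)],[np.sin(a),np.cos(a)]]);o=np.array([.5495,.0252])
ob=env.get_obs();print('tool jig',(ob['ee_pos'][:2]-o)@R*1000)
p,d=env.grab_frame('side')
cv2.imwrite('pics/s11.png',cv2.resize(p[140:280,220:400,::-1],None,fx=4,fy=4,interpolation=cv2.INTER_CUBIC))
"
```

```text
time: 26.3
ee_pos: [0.5514, -0.0236, 0.0437]
eef_rot: [[0.047, 0.159, -0.986], [-0.017, -0.987, -0.16], [-0.999, 0.024, -0.044]]
wrist_force: [-20.4, -6.6, 12.8]
gripper_width: 0.553
time: 26.5
ee_pos: [0.5514, -0.0235, 0.0437]
eef_rot: [[0.035, 0.159, -0.987], [-0.017, -0.987, -0.16], [-0.999, 0.023, -0.032]]
wrist_force: [-10.9, -4.7, 9.3]
gripper_width: 0.549
time: 26.7
ee_pos: [0.5517, -0.0234, 0.0439]
eef_rot: [[0.025, 0.159, -0.987], [-0.018, -0.987, -0.159], [-1.0, 0.022, -0.022]]
wrist_force: [-11.5, -4.3, 7.7]
gripper_width: 0.551
tool jig [ -5.06827095 -48.41014349]
```

View pics/s11.png

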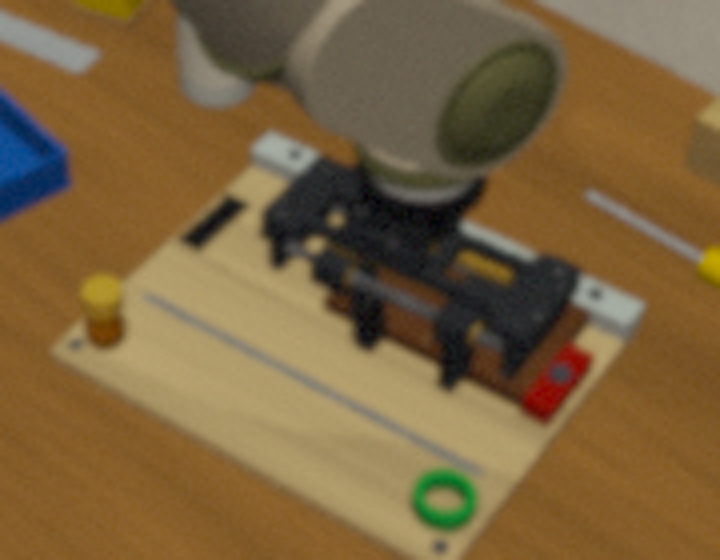

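```bash
python3 -m pendant '0.55 0 0 6 0;0.55 0 0 10 0;0.55 0 0 10 0;0.55 -20 0 0 0;0.55 -30 0 0 0;0.55 -35 0 0 0;0.55 -30 -40 0 0;0.55 0 -45 0 0;0.55 0 -45 0 0;0.55 0 -45 0 0;0.55 0 -45 0 0;0.55 0 0 0 0'
python3 -c "
from h import *
p,d=env.grab_frame('top')
cv2.imwrite('pics/t12.png',cv2.resize(p[145:255,220:360,::-1],None,fx=5,fy=5,interpolation=cv2.INTER_CUBIC))
p,d=env.grab_frame('side')
cv2.imwrite('pics/s12.png',cv2.resize(p[160:270,260:400,::-1],None,fx=5.5,fy=5.5,interpolation=cv2.INTER_CUBIC))
for n in('top','side'): print([(np.round(r['xyz'],4),round(r['conf'],2)) for r in env.place_of(n,'blank')])
"
```

```text
time: 27.95
ee_pos: [0.4822, 0.1966, 0.158]
eef_rot: [[0.03, 0.153, -0.988], [-0.015, -0.988, -0.154], [-0.999, 0.019, -0.027]]
wrist_force: [0.2, 0.8, -0.2]
gripper_width: 0.553
[(array([ 0.6071, -0.0162,  0.0137]), 0.95)]
[(array([ 0.6071, -0.0158,  0.0127]), 0.62), (array([0.4578, 0.3517, 0.0099]), 0.43)]
```

View pics/t12.png

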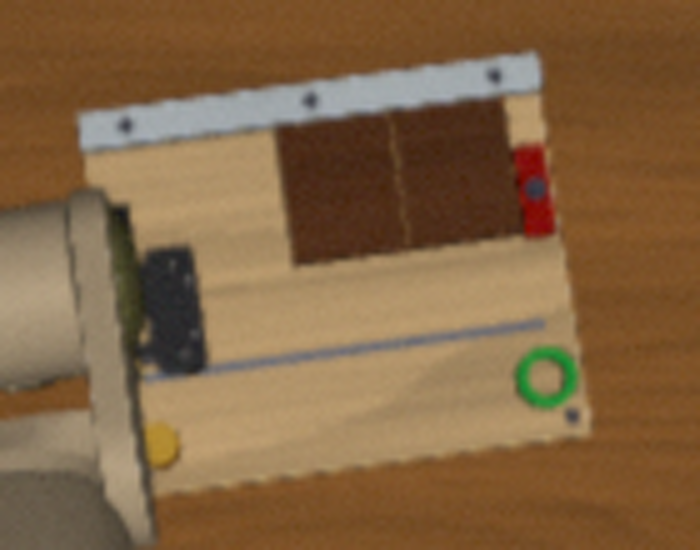

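View pics/s12.png

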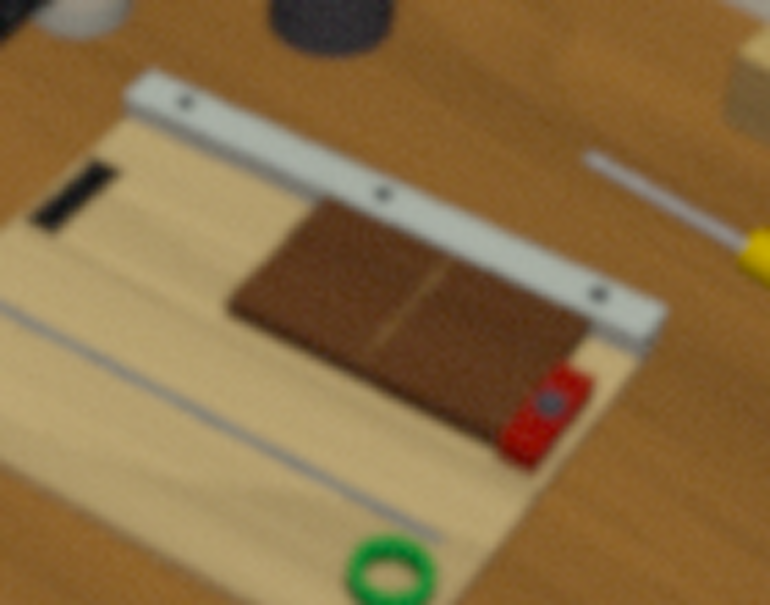

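The long edge looks flush to the fence in both views. The end looks closed at the stop, but the fence push could have drawn it back a millimetre, so I push the end once more and compare the contact position (35.5 mm before).

```bash
python3 -m pendant '0.45 0 0 0 -0.145;0.45 0 0 0 -0.145;0.45 0 0 0 -0.145;0.45 0 0 0 -0.145;0.45 0 0 0 -0.145;0.45 0 0 0 -0.145;0.45 0 0 0 -0.145;0.45 0 0 0 -0.145;0.45 0 0 0 -0.145;0.45 0 0 0 -0.145;0.45 0 0 0 -0.10;0.45 0 0 0 0';python3 -c "
from h import *
a=.149;R=np.array([[np.cos(a),-np.sin(a)],[np.sin(a),np.cos(a)]]);o=np.array([.5495,.0252])
ob=env.get_obs();print('tool jig',(ob['ee_pos'][:2]-o)@R*1000)
w=np.r_[o+R@[.047,.062],.09];print(ob['eef_rot'].T@(w-ob['ee_pos'])*1000)
"
```

```text
time: 29.35
ee_pos: [0.489, 0.1715, 0.1575]
eef_rot: [[0.029, 0.987, 0.16], [-0.019, 0.16, -0.987], [-0.999, 0.026, 0.023]]
wrist_force: [-0.5, -0.7, 0.3]
gripper_width: 0.446
tool jig [-38.06433535 153.64498082]
[71.744723   82.19468768 91.02455818]
```

```bash
python3 -m pendant '0.45 0 28 29 0;0.45 0 28 29 0;0.45 0 27 29 0;0.45 20 0 0 0;0.45 20 0 0 0;0.45 15 0 0 0;0.45 0 0 0 0';python3 -c "
from h import *
a=.149;R=np.array([[np.cos(a),-np.sin(a)],[np.sin(a),np.cos(a)]]);o=np.array([.5495,.0252])
ob=env.get_obs();print('tool jig',(ob['ee_pos'][:2]-o)@R*1000)
w=np.r_[o+R@[.047,.060],.044];print(ob['eef_rot'].T@(w-ob['ee_pos'])*1000)
"
```

```text
time: 30.05
ee_pos: [0.5911, 0.0849, 0.105]
eef_rot: [[0.031, 0.992, 0.126], [-0.02, 0.127, -0.992], [-0.999, 0.028, 0.023]]
wrist_force: [-0.6, 1.0, -0.2]
gripper_width: 0.454
tool jig [49.98032836 52.85895522]
[60.69841236 -4.83154865 -8.50052298]
```

```bash
python3 -m pendant '0.45 5 -2 -5 -0.01;0.45 16 -2 -4 -0.01;0.45 16 0 0 0;0.45 12 0 0 0;0.45 5 0 0 0;0.45 3 0 0 0;0.45 0 0 0 0';python3 -c "
from h import *
a=.149;R=np.array([[np.cos(a),-np.sin(a)],[np.sin(a),np.cos(a)]]);o=np.array([.5495,.0252])
ob=env.get_obs();print('tool jig',(ob['ee_pos'][:2]-o)@R*1000)
"
```

```text
time: 30.75
ee_pos: [0.5889, 0.0914, 0.0494]
eef_rot: [[0.037, 0.99, 0.14], [-0.02, 0.14, -0.99], [-0.999, 0.034, 0.025]]
wrist_force: [0.9, -0.6, 0.8]
gripper_width: 0.447
tool jig [48.78791518 59.59897776]
```

```bash
python3 -m pendant '0.45 4 0 0 0;0.45 2 0 3 0;0.45 0 0 4 0;0.45 0 0 4 0;0.45 0 0 4 0;0.45 0 0 3 0'; python3 -m pendant '0.45 0 0 2 0;0.45 0 0 2 0';python3 -m pendant '0.45 0 0 2 0;0.45 0 0 2 0';python3 -c "
from h import *
a=.149;R=np.array([[np.cos(a),-np.sin(a)],[np.sin(a),np.cos(a)]]);o=np.array([.5495,.0252])
ob=env.get_obs();print('tool jig',(ob['ee_pos'][:2]-o)@R*1000)
"
```

```text
time: 31.35
ee_pos: [0.5926, 0.072, 0.045]
eef_rot: [[0.04, 0.989, 0.139], [-0.02, 0.14, -0.99], [-0.999, 0.037, 0.026]]
wrist_force: [0.7, 0.5, 0.4]
gripper_width: 0.449
time: 31.55
ee_pos: [0.5932, 0.0681, 0.0452]
eef_rot: [[0.04, 0.989, 0.139], [-0.019, 0.14, -0.99], [-0.999, 0.037, 0.024]]
wrist_force: [-0.2, 12.6, 0.1]
gripper_width: 0.45
time: 31.75
ee_pos: [0.5932, 0.0679, 0.0453]
eef_rot: [[0.039, 0.989, 0.14], [-0.012, 0.141, -0.99], [-0.999, 0.037, 0.017]]
wrist_force: [0.4, 12.0, 1.0]
gripper_width: 0.45
tool jig [49.51354634 35.72278022]
```

Contact came at 35.7 mm with a 12 N rise, the same place as before, so the end is seated against the stop. I retreat and do a final check.

```bash
python3 -m pendant '0.45 0 0 -8 0;0.45 0 0 -12 0;0.45 0 0 -12 0;0.45 -25 0 0 0;0.45 -35 0 0 0;0.45 -35 0 0 0;0.45 -30 -30 -30 0;0.45 0 -30 -35 0;0.45 0 -30 -35 0;0.45 0 -30 -35 0;0.45 0 -30 -30 0;0.45 0 0 0 0'
python3 -c "
from h import *
p,d=env.grab_frame('top')
cv2.imwrite('pics/t13.png',cv2.resize(p[130:260,150:350,::-1],None,fx=4,fy=4,interpolation=cv2.INTER_CUBIC))
p,d=env.grab_frame('side')
cv2.imwrite('pics/s13.png',cv2.resize(p[160:270,260:400,::-1],None,fx=5.5,fy=5.5,interpolation=cv2.INTER_CUBIC))
for n in('top','side'):
  for q in('blank','sanding_block','pin_pot','tape_roll'): print(q,[(np.round(r['xyz'],4),round(r['conf'],2)) for r in env.place_of(n,q)])
"
```

```text
time: 32.95
ee_pos: [0.4059, 0.2532, 0.1642]
eef_rot: [[0.041, 0.989, 0.141], [-0.012, 0.142, -0.99], [-0.999, 0.039, 0.018]]
wrist_force: [0.1, 0.1, 0.4]
gripper_width: 0.452
blank [(array([ 0.6068, -0.014 ,  0.0104]), 0.78)]
sanding_block [(array([0.7234, 0.4242, 0.0027]), 0.85), (array([ 4.956e-01,  4.981e-01, -2.000e-04]), 0.85), (array([0.4538, 0.3507, 0.0054]), 0.63), (array([ 0.7671, -0.1055,  0.0016]), 0.49)]
pin_pot [(array([0.4306, 0.1346, 0.0137]), 0.37)]
tape_roll [(array([ 0.4833, -0.11  ,  0.0134]), 0.43)]
blank [(array([ 0.6124, -0.016 ,  0.013 ]), 0.94)]
sanding_block [(array([0.4565, 0.3535, 0.0092]), 0.78), (array([ 0.7227,  0.4253, -0.004 ]), 0.69)]
pin_pot [(array([0.4308, 0.131 , 0.0089]), 0.66), (array([ 0.4852, -0.1107,  0.012 ]), 0.18)]
tape_roll [(array([ 0.4832, -0.1075,  0.0154]), 0.46)]
```

View pics/t13.png

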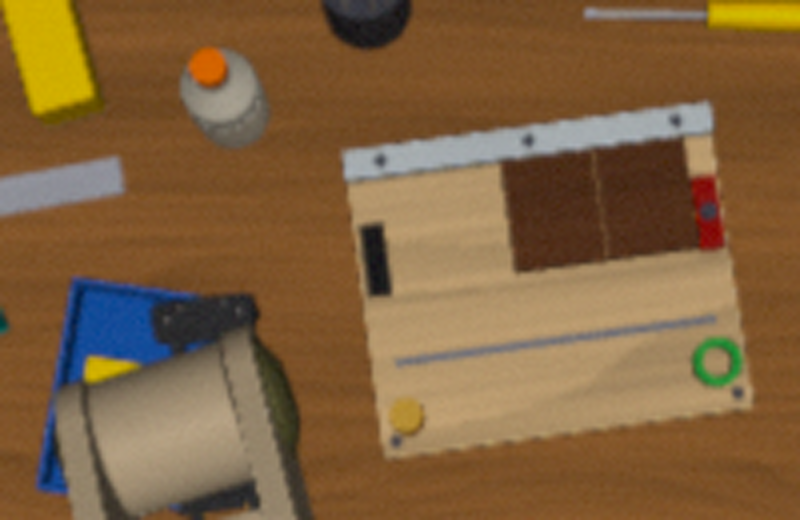

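View pics/s13.png

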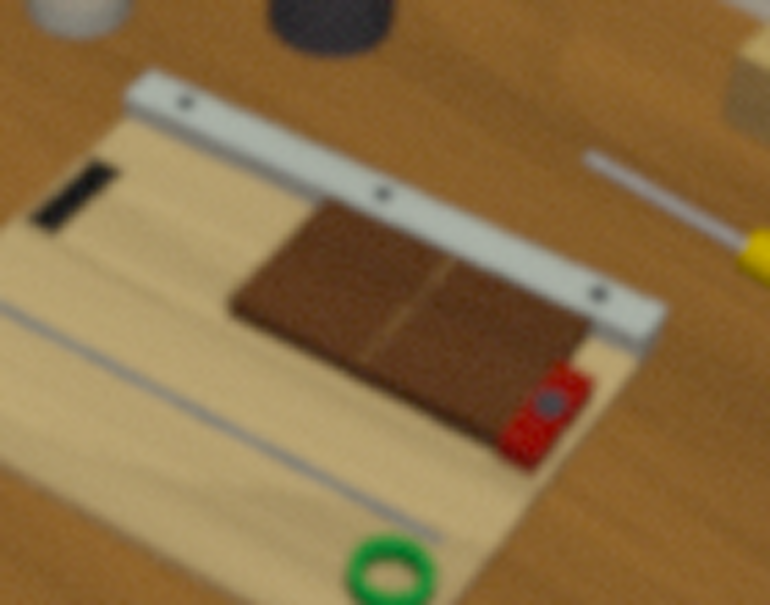

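Both views look flush. My eyeballed slopes for blank and fence differ by about 0.01 rad, so I check that with a sub-pixel edge fit before handing in.

```bash
python3 - <<'E'
from h import *
I=np.mean([env.grab_frame('top')[0].astype(float) for _ in range(8)],0); g=I.mean(2)
np.save('pics/avg.npy',I)
a=.149;R=np.array([[np.cos(a),-np.sin(a)],[np.sin(a),np.cos(a)]]);o=np.array([.5495,.0252])
def samp(x,y,z,src): # jig mm
    w=np.column_stack([np.column_stack([x,y])/1000@R.T+o,np.full(len(x),z)])
    uv=proj('top',w).astype(np.float32); return cv2.remap(src,uv[:,:1],uv[:,1:],cv2.INTER_LINEAR)[:,0]
G=g.astype(np.float32)
def edge(along,lo,hi,z,axis,sgn):
    out=[]
    t=np.arange(lo,hi,.25)
    for s in along:
        pr=samp(t,np.full_like(t,s),z,G) if axis=='x' else samp(np.full_like(t,s),t,z,G)
        d=np.gradient(cv2.GaussianBlur(pr[:,None],(1,25),0)[:,0])*sgn
        k=np.clip(d,0,None); i=k.argmax(); w=k[max(0,i-12):i+13]; out.append((t[max(0,i-12):i+13]*w).sum()/w.sum())
    out=np.array(out);c=np.polyfit(along,out,1);r=out-np.polyval(c,along);ok=abs(r)<1.5;c=np.polyfit(along[ok],out[ok],1)
    return 'slope %.4f at mid %.2f rms %.2f'%(c[0],np.polyval(c,along.mean()),np.std(out[ok]-np.polyval(c,along[ok])))
y=np.arange(-118,18,4.)
print('blank|fence',edge(y,80,110,.027,'x',1))
print('blank near',edge(y,-12,22,.026,'x',-1))
print('fence outer',edge(np.arange(-140,140,5.),110,140,.028,'x',-1))
print('plate near',edge(np.arange(-140,60,5.),-140,-110,.012,'x',1))
print('fence inner|plate left',edge(np.arange(35,140,5.),80,115,.028,'x',1))
x=np.arange(12,60,3.)
print('blank left end',edge(np.arange(10,90,4.),15,45,.026,'y',1))
RB=(I[...,0]-I[...,1]).astype(np.float32);G=-RB
print('stop red edge',edge(x,-140,-112,.027,'y',-1))
t=np.arange(84,110,2.)
for s in(15,-10,-35,-60,-85,-110):print(s,g.shape and samp(t,np.full_like(t,s),.027,g.astype(np.float32)).round())
t=np.arange(-136,-110,2.)
for s in(15,30,45,58):print(s,*[samp(np.full_like(t,s),t,.027,I[...,k].astype(np.float32)).round() for k in(0,1)])
E
```

```text
blank|fence slope -0.0026 at mid 97.45 rms 0.55
blank near slope -0.0019 at mid 4.55 rms 0.54
fence outer slope -0.0042 at mid 122.36 rms 0.62
plate near slope -0.0028 at mid -126.32 rms 0.61
fence inner|plate left slope -0.0016 at mid 98.99 rms 0.42
blank left end slope -0.0011 at mid 26.86 rms 0.48Traceback (most recent call last):
  File "<stdin>", line 27, in <module>
  File "<stdin>", line 16, in edge
    raise TypeError("expected non-empty vector for x")
TypeError: expected non-empty vector for x
```

The blank and fence edges are parallel to within about 0.002 rad, and the near edge plus 92 mm lands on the fence face within the image bias. Both rigid-contact pushes agree, so I hand in.

```bash
python3 -c "
from cell import env
o=env.get_obs();print(o['time'],o['wrist_force'],o['gripper_width']);print(env.job_done())"
```

```text
33.85 [-0.52845666  0.47816425  0.13917796] 0.45163342270483803
the job is handed in; nothing more can be done
None
```

I gripped the small yellow sanding block and left it in the blue tray. I then pushed the blank with the fingertips alone: toward the fence, to the end stop, to the fence again, and a last time to the stop. I handed the job in at 33.85 s; it reports no verdict.

**Checks that agreed**
- **End stop:** both end pushes hit rigid resistance (about 12 N) at the same place, 35.5 and 35.7 mm.
- **Fence:** the push stopped with a force peak of about 20 N. The edge fit put blank and fence parallel within about 0.002 rad.
- **Everything else:** the block was found within about 1 cm of the tray's centre. The pin pot and tape roll were unmoved, and I saw no change in the other things. The gripper was clear of everything at the end.

**Checks that failed or disagreed**
- **Fence gap not measured:** the image positions for the fence face were between 97 and 99 mm, against the nominal 100 mm. Flushness within 2 mm therefore rests mainly on the contact forces and on seeing no gap.
- **Blank position:** the last readings from the top and side cameras differed by 6 mm in x.
- **End stop edge fit:** this fit crashed, so there is no image measurement of that gap.
- **No repeat fence push:** I did not push against the fence again after the last end push.

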